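# Close up the bead chest

## Task

Close up the plywood bead chest with your fingertips, without gripping anything: push both open drawers fully home, flush with the front, and push the raised lid over and down until it lies flat on the chest. Push gently: do not slam the drawers or the lid, do not shove, tip or lift the chest, and leave the spools, tape, jar and everything else standing around it where they are.

Things in the scene. Friction and masses are not known exactly. Their poses are not given: they have to be found in the camera images.
- chest: Loose plywood chest, 3.2 kg, on four rubber feet: 145 mm deep (x), 300 wide (y), 108 high to the rim of its bead tray, without the lid. Two drawers side by side below the tray, in the front face at x = -72.5 mm. Origin: centre of its footprint on the table; x from the drawer front to the hinged back, y left seen from the front, z up. Its front faces the robot's left. It slides if pushed over 15 N.
- drawer_left (a joint): Opening of the left drawer (m), at chest y = +70.5 mm: 0 is shut against its stop, front flush with the chest's front; grows as it comes out towards chest -x. Its plywood front is 133 mm wide, 48 high, from 16.5 to 64.5 mm above the table, with a brass knob in the middle. Slides at about 1.5 N and stays where it is left.
- drawer_right (a joint): Opening of the right drawer (m), the one at chest y = -70.5 mm; otherwise the same as the left.
- drawer_left_knob (a point): Centre of the outer end of the left drawer's knob: 19 mm across, standing 20 mm out from the drawer front, 40.5 mm above the table. It travels with the drawer.
- drawer_right_knob (a point): The same point of the right drawer's knob.
- lid (a joint): Lid angle (rad): 0 lies flat on the chest, pi/2 upright; starts raised at 1.25 to 1.6. A plain plywood board, 145 mm from hinge to free edge, 300 wide, 12 thick, 0.35 kg. A stiff hinge holds it at any angle; pushing it down takes about 2 to 5 N near its free edge.
- lid_hinge (a point): Middle of the hinge line (along chest y) on the chest's back top edge, chest x = +72.5 mm, 108.5 mm above the table. The lid's underside lies in a plane through this line; its outer face is 12 mm outside that.
- lid_edge (a point): Middle of the lid's free edge, on its outer face (the back of the raised lid; the top of the closed lid), 145 mm from the hinge.
- spool_front: Bystander: thread spool standing in front of the chest, 32 mm across, 40 high. Origin at the centre of its underside.
- spool_side: Bystander: thread spool standing behind the chest's back, 34 mm across, 55 high. Origin at the centre of its underside.
- tape_roll: Bystander: roll of tape lying flat in front of the chest, 84 mm across, 25 high. Origin at the centre of its underside.
- jar: Bystander: small glass jar standing behind the chest's back, 50 mm across, 60 high. Origin at the centre of its underside.
- tub: Bystander: round clear tub with an orange lid, 120 mm across, 72 high, out to the right. Origin at the centre of its underside.
- water_bottle: Bystander: clear water bottle, 68 mm across, 218 high, out to the right and farther off. Origin at the centre of its underside.
- phone: Bystander: black phone lying flat, 148 x 72 x 9 mm, near and to the right. Origin at the centre of its underside.

How it is judged:
At the end, for the whole second after the job is handed in: Both drawers are shut to within 3 mm of flush and the lid lies flat to within 0.03 rad (4 mm at its free edge), while the chest stands level, at rest and within 30 mm of where it was (value of joint each of drawer_left, drawer_right below 0.003 m and value of joint lid below 0.03 rad and distance of chest from where it was at the start of the episode below 0.03 m and angle between chest's own z axis and vertical below 0.03 rad and linear speed of chest below 0.01 m/s); the robot touches nothing.
It fails at once if the chest was shoved more than 30 mm, tipped, or lifted (distance of chest from where it was at the start of the episode above 0.03 m or angle between chest's own z axis and vertical above 0.1 rad or height (world z) of chest above 0.012 m).
It fails at once if a drawer (faster than 0.5 m/s) or the lid (faster than 3 rad/s) was slammed (velocity of joint any of drawer_left, drawer_right below -0.5 m/s or velocity of joint lid below -3 rad/s).
It fails at once if a drawer, its knob or the lid was gripped on its way (over 30 N of finger contact before it reached its stop) ((contact force between the fingers and drawer_left above 30 N and value of joint drawer_left above 0.004 m) or (contact force between the fingers and drawer_right above 30 N and value of joint drawer_right above 0.004 m) or (contact force between the fingers and lid above 30 N and value of joint lid above 0.04 rad)).
It fails at once if a bystander was moved more than 20 mm, lifted or knocked over (distance of any of spool_front, spool_side, tape_roll, jar, tub, water_bottle, phone from where it was at the start of the episode above 0.02 m or angle between any of spool_front, spool_side, jar, water_bottle's own z axis and vertical above 0.4 rad).
It also fails if it takes over 61 s, if anything falls off the work surface, if the arm or the gripper's body presses on something with over 40 N, if the wrist force passes 120 N, or if a joint passes its speed limit or range.

## Robot

A 7-joint arm with a two-finger parallel gripper is mounted at the origin on the work surface. World frame = base frame: x ahead of the robot, y to its left, z up, the work surface at z = 0. Lengths are in m, angles in rad, forces in N, time in s.
With the tool pointing down it reaches from about 0.35 to 0.9 m from the base axis. Payload 8.1 kg.
Tool frame: the origin (TCP) lies between the finger pads; the fingertips stand 22 mm ahead of it and the grasp point (between the pads) lies 3 mm ahead of it; z points along the fingers, y is the line along which they close (so a half turn about z gives the same grasp; the last joint's range is limited). The gripper opens to 92 mm and grips with 3 to 60 N. Pads are 19 mm wide; open, the fingers measure 130 mm over their backs; the gripper's body (75 mm by 190 mm) begins 47 mm behind the grasp point.
Start: joints at [-1.282, 0.434, 0.025, 1.573, -0.012, 1.134, -0.075], TCP at [0.239, 0.578, 0.223] pointing down, gripper open.
Joint ranges: [-2.62, 2.62], [-0.44, 2.09], [-1.27, 1.32], [0.08, 2.57], [-1.32, 4.46], [0.12, 2], [-2.74, 2.74]. Speed limits (rad/s): [2.22, 2.22, 3.01, 3.01, 3.14, 3.14, 3.14].

## Interface

Orientations are given as [roll, pitch, yaw] about the fixed x, y, z axes, in that order (R = Rz(yaw) Ry(pitch) Rx(roll)).
In Python, from plant import env gives the robot as it stands.
- The arm moves only by the tool jog_arm, never from a script. Its argument "deltas" is a list of rows, each a list of 7 numbers: the shift along the world's x, y, z as a fraction of full scale, then the turn, a rotation vector about the world's x, y, z as a fraction of full scale, then the closure, from -1 (fully open) to 1 (shut), so that 0 is half open. In form: [[dx, dy, dz, wx, wy, wz, gripper], ...]. A call has 1 to 10 rows; each row is the pose to reach, as a shift and turn from the pose commanded when the call began, turning the shorter way round; what a row does not reach only later rows make up. Full scale, the value 1, is 0.08 m for a shift and 360 degrees for a turn. A row lasts 1/12 s, in which the tool goes at most 41.7 mm and 7.16 degrees, less where a joint would pass 70% of its speed; a pose out of reach is approached as far as the arm can. A call with a number of a shift or a turn outside -1 to 1 is refused whole. A call with a gripper value outside its range is refused whole. The fingers move at their own pace and stop on an object; "force" is the grip in N (left out, the last holds). Time passes only in rows, so rows that repeat a pose let the fingers close. It gives the time, the measured TCP pose, the force, the opening and the grip force at its end, in the units of the state.
- env.get_obs(): the state, without advancing time (a new reading comes with each control period).
- env.camera(name): name is "scene" or "top" or "wrist"; returns the picture (400x640x3 uint8, red, green, blue); there is no depth.
- env.camera_model(name): a dict with "intrinsics" (3x3 intrinsics, pixels), "k1" (the pictures are not rectified: a ray, as slopes to the right and down, at radius r is drawn at 1 + k1 r^2 times it, then the intrinsics apply), "R" (3x3) and "t" (3): a world point X has camera coordinates R X + t; the wrist camera has in their place "hand_eye" (4x4, takes a point from camera to tool coordinates, whose origin is the TCP and whose axes are the flange's). Camera axes: x right, y down, z forward; pixel columns grow to the right and rows downward; lengths in m; the calibration is good to about 2 mm. A picture is of the moment at which its call begins: read the wrist's pose just before it. camera_model takes no time and is no camera call.
- env.sign_off(): hands the job in; it is judged then, once.
Trained networks look in the newest picture that a camera, given by its name, has taken for a name from the list of things; names that differ only in an ending like _2 or _b are one class to them, and where a whole thing is asked for, a point or a joint stands for the part that bears it (a point fixed in the world has none). Each returns a list of dicts, best first, with "confidence" (0 to 1); they miss things now and then, are a little off and sometimes report something else, mostly with a low value. They report only what shows in the picture. A call takes as long as a camera call.
- env.recognise(camera, target): "extent" ([left, top, right, bottom] in pixels, round what is visible of it).
- env.cut_out(camera, target): "mask" (400x640 bool, what is visible of it) and "extent" ([left, top, right, bottom] in pixels, round what is visible of it).
- env.pinpoint(camera, target): "pixel" ([column, row] in pixels: a listed point, or the origin of a listed thing).
The state is a dict: "clock": time; "qpos": joint angles; "qd": joint speeds; "effort": joint torques, N m; "eef_pos": TCP position; "eef_rot": TCP orientation; "ft_force": force on the tool from outside, world axes, zero at the start; "wrist_torque": the same for the moment, N m; "grip_width": finger opening in m; "grip_force": force on a finger pad.
Only numpy, scipy, OpenCV 4.12 (cv2) and the standard library are available. Lean on these libraries where they do the work, as an engineer would, in place of code of your own. Each camera call takes 0.05 s, during which the arm holds its last target. There are 200 camera calls.

## Working session

There is one attempt and no reset: what is moved stays moved. The work goes in short steps, Python scripts to look and compute and a tool call to move; the robot and the scene stay as the last step left them, time stands still between calls to the robot, and variables do not carry over. Pictures are saved under pics/ and viewed, at most 10 in all, crops included, and the job is handed in when it is done.

Besides the shell and the picture viewer there is one more tool, called as name(argument=value, ...) on one line, values as JSON. jog_arm: Moves the arm, as the interface text tells. Its arguments: {"type":"object","properties":{"deltas":{"type":"array","items":{"type":"array","items":{"type":"number"}}},"force":{"type":"number"}},"required":["deltas"]}

```bash
mkdir -p pics; cat > h.py <<'E'
import numpy as np, cv2
from plant import env
from scipy.optimize import least_squares
def ray(cam,px):
    m=env.camera_model(cam);K=np.array(m['intrinsics']);R=np.array(m['R']);t=np.array(m['t'])
    d=np.linalg.inv(K)@[px[0],px[1],1];d=d[:2]
    u=d.copy()
    for _ in range(20): u=d/(1+m['k1']*(u@u))
    return -R.T@t, R.T@np.r_[u,1]
def atz(cam,px,z):
    o,v=ray(cam,px); return o+v*(z-o[2])/v[2]
def tri(obs):
    A=np.zeros((3,3));b=np.zeros(3);L=[]
    for c,p in obs:
        o,v=ray(c,p);v=v/np.linalg.norm(v);P=np.eye(3)-np.outer(v,v);A+=P;b+=P@o;L.append((o,P))
    x=np.linalg.solve(A,b);return x,max(np.linalg.norm(P@(x-o)) for o,P in L)
E
python3 - <<'E'
from h import *
np.set_printoptions(precision=3,suppress=True)
for c in('scene','top'):
    cv2.imwrite(f'pics/{c}0.png',env.camera(c)[:,:,::-1])
pts={'drawer_left_knob':.0405,'drawer_right_knob':.0405,'lid_hinge':.1085,'lid_edge':.25,'chest':0,'spool_front':0,'spool_side':0,'tape_roll':0,'jar':0,'tub':0,'water_bottle':0,'phone':0}
for n,z in pts.items():
    o=[]
    for c in('scene','top'):
        r=env.pinpoint(c,n)
        if r: o.append((c,r[0]['pixel'])); print(n,c,np.round(r[0]['pixel']),round(r[0]['confidence'],2),atz(c,r[0]['pixel'],z))
    if len(o)==2: print('   tri',*tri(o))
print(env.get_obs())
E
```

```text
drawer_left_knob scene [429. 222.] 0.89 [0.652 0.239 0.04 ]
drawer_left_knob top [230. 164.] 0.61 [0.645 0.238 0.04 ]
   tri [0.647 0.241 0.034] 0.0018887121655356907
drawer_right_knob scene [403. 188.] 0.9 [0.515 0.228 0.04 ]
drawer_right_knob top [232. 218.] 0.75 [0.501 0.228 0.04 ]
   tri [0.502 0.234 0.028] 0.0024740431466919815
lid_hinge scene [335. 201.] 0.75 [0.576 0.005 0.109]
lid_hinge top [317. 186.] 0.69 [0.583 0.005 0.109]
   tri [0.582 0.004 0.114] 0.0007201114269171896
lid_edge top [314. 175.] 0.98 [0.593 0.008 0.25 ]
chest scene [357. 224.] 0.75 [0.572 0.073 0.   ]
chest top [289. 189.] 0.93 [0.582 0.081 0.   ]
   tri [0.579 0.076 0.007] 0.005537151379767119
spool_front scene [427. 205.] 0.64 [0.559 0.289 0.   ]
spool_front top [215. 198.] 0.65 [0.556 0.285 0.   ]
   tri [ 0.557  0.288 -0.002] 0.0023659724096711738
spool_side scene [306. 211.] 0.68 [ 0.485 -0.045  0.   ]
spool_side top [334. 226.] 0.51 [ 0.482 -0.042  0.   ]
   tri [ 0.482 -0.043 -0.004] 0.0009797802128709795
tape_roll scene [461. 230.] 0.93 [ 0.67   0.334 -0.   ]
tape_roll top [199. 160.] 0.83 [0.659 
[... 453 characters left out ...]
73 [ 0.639 -0.37   0.   ]
   tri [ 0.639 -0.364  0.005] 0.004379584438952743
phone scene [223. 207.] 0.68 [ 0.408 -0.264  0.   ]
phone top [414. 249.] 0.61 [ 0.425 -0.259  0.   ]
   tri [ 0.425 -0.26   0.015] 0.004051814466667428
{'clock': 1.3, 'qpos': array([-1.282,  0.435,  0.025,  1.573, -0.012,  1.134, -0.075]), 'qd': array([-0.   ,  0.   , -0.001, -0.001,  0.001, -0.001, -0.   ]), 'effort': array([  0.   , -66.767,   0.984, -31.478,  -0.061,   0.033,   0.   ]), 'eef_pos': array([0.239, 0.578, 0.223]), 'eef_rot': array([3.142, 0.   , 2.75 ]), 'ft_force': array([ 0.169, -0.671,  1.37 ]), 'wrist_torque': array([ 0.018, -0.056, -0.042]), 'grip_force': 0.0, 'grip_width': 0.09184841206376883}
```

```bash
python3 - <<'E'
import cv2
for c,b in(('top',(150,100,400,280)),('scene',(270,120,510,300))):
    i=cv2.imread(f'pics/{c}0.png')[b[1]:b[3],b[0]:b[2]]
    cv2.imwrite(f'pics/{c}0c.png',cv2.resize(i,None,fx=3,fy=3,interpolation=cv2.INTER_CUBIC))
E
```

```text
(no output)
```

View pics/top0c.png

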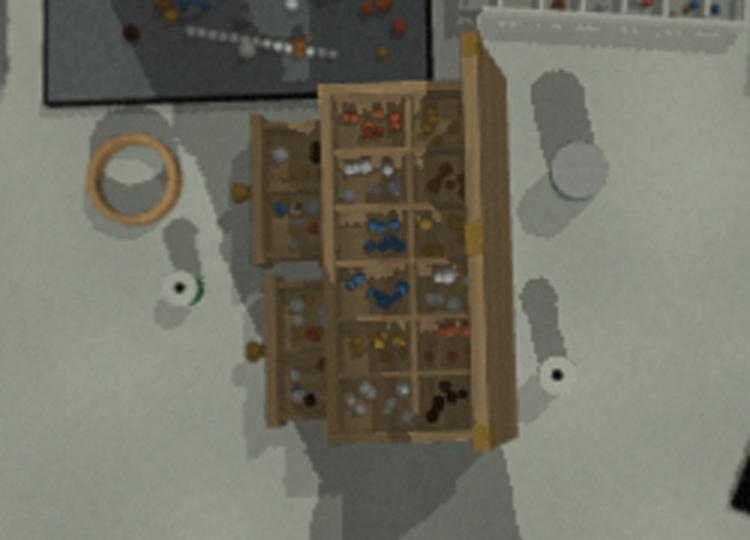

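View pics/scene0c.png

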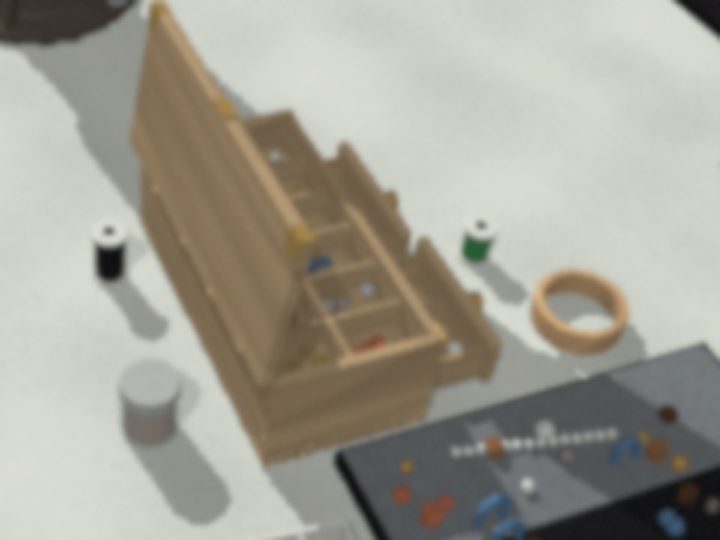

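The views show the chest's front facing world +y, with both drawers part-way out. The lid is nearly upright at top-view crop x≈475. The spool (180,288) and tape (135,180) stand in front of the drawers, and the jar and black spool stand behind. Next I'll work out the chest's yaw, the lid angle and the drawer fronts.

```bash
python3 - <<'E'
from h import *
np.set_printoptions(precision=3,suppress=True)
f=lambda x,y:(150+x/3,100+y/3)
g=lambda x,y:(270+x/3,120+y/3)
print('rim front corners',atz('top',f(321,86),.108),atz('top',f(328,442),.108))
print('left drawer front top',atz('top',f(253,116),.0645),atz('top',f(255,264),.0645))
print('right',atz('top',f(267,276),.0645),atz('top',f(270,426),.0645))
# lid corners (free edge): top gold clasps & scene gold clasps
for a,b in(((470,42),(300,237)),((475,237),(228,107)),((481,437),(160,10))):
    print('lid edge',tri([('top',f(*a)),('scene',g(*b))]))
E
```

```text
rim front corners [0.725 0.157 0.108] [0.429 0.143 0.108]
left drawer front top [0.708 0.223 0.065] [0.578 0.217 0.065]
right [0.568 0.207 0.065] [0.439 0.201 0.065]
lid edge (array([0.726, 0.024, 0.251]), np.float64(0.000881793658288598))
lid edge (array([0.585, 0.02 , 0.254]), np.float64(0.0012579846229871102))
lid edge (array([0.443, 0.013, 0.249]), np.float64(5.160287647647433e-05))
```

jog_arm(deltas=[[0.5, -0.3, 0, 0, 0, -0.019, 1], [1, -0.6, 0, 0, 0, -0.038, 1], [1, -1, 0, 0, 0, -0.057, 1], [1, -1, 0, 0, 0, -0.076, 1], [1, -1, 0, 0, 0, -0.095, 1], [1, -1, 0, 0, 0, -0.114, 1], [1, -1, 0, 0, 0, -0.133, 1], [1, -1, 0, 0, 0, -0.152, 1], [1, -1, 0, 0, 0, -0.17, 1], [1, -1, 0, 0, 0, -0.188, 1]], force=10)

```text
clock: 2.13
eef_pos: [0.3186, 0.4977, 0.2232]
eef_rot: [3.142, -0.0, 1.563]
ft_force: [0.1, -0.3, 0.3]
grip_width: 0.0299
grip_force: 0.0
```

jog_arm(deltas=[[0.5, -0.3, 0, 0, 0, 0.009, 1], [1, -0.6, 0, 0, 0, 0.009, 1], [1, -0.6, 0, 0, 0, 0.009, 1]])

```text
clock: 2.38
eef_pos: [0.4049, 0.4449, 0.2236]
eef_rot: [3.138, 0.002, 1.619]
ft_force: [2.0, -1.7, 0.3]
grip_width: 0.0096
grip_force: 0.0
```

jog_arm(deltas=[[0.5, -0.4, 0, 0, 0, 0, 1], [1, -0.8, 0, 0, 0, 0, 1], [1, -0.8, 0, 0, 0, 0, 1]])

```text
clock: 2.63
eef_pos: [0.4833, 0.3808, 0.2235]
eef_rot: [3.139, 0.002, 1.619]
ft_force: [0.5, -0.5, -0.1]
grip_width: 0.0006
grip_force: 0.0
```

jog_arm(deltas=[[0.5, -0.4, -0.2, 0, 0, 0, 1], [1, -0.8, -0.5, 0, 0, 0, 1], [1, -0.8, -0.5, 0, 0, 0, 1]])

```text
clock: 2.88
eef_pos: [0.5615, 0.3178, 0.1823]
eef_rot: [3.14, 0.002, 1.622]
ft_force: [0.3, 0.3, -1.0]
grip_width: 0.0005
grip_force: 0.0
```

jog_arm(deltas=[[0.5, -0.3, -0.2, 0, 0, 0, 1], [1, -0.65, -0.5, 0, 0, 0, 1], [1, -0.65, -0.5, 0, 0, 0, 1], [1, -0.65, -0.5, 0, 0, 0, 1]])

```text
clock: 3.22
eef_pos: [0.6416, 0.2633, 0.1405]
eef_rot: [-3.141, 0.005, 1.618]
ft_force: [-0.6, -1.1, 0.8]
grip_width: 0.0003
grip_force: 0.0
```

jog_arm(deltas=[[0, 0, -0.3, 0, 0, 0, 1], [0, 0, -0.6, 0, 0, 0, 1], [0, 0, -0.79, 0, 0, 0, 1], [0, 0, -0.79, 0, 0, 0, 1], [0, 0, -0.79, 0, 0, 0, 1]])

```text
clock: 3.63
eef_pos: [0.6379, 0.27, 0.0797]
eef_rot: [-3.14, 0.0, 1.625]
ft_force: [0.1, -0.4, 0.5]
grip_width: 0.0003
grip_force: 0.0
```

```bash
python3 - <<'E'
from h import *
cv2.imwrite('pics/w1.png',env.camera('wrist')[:,:,::-1])
i=env.camera('scene')[120:300,270:510,::-1]
j=cv2.resize(i,None,fx=3,fy=3)
cv2.imwrite('pics/s1.png',j)
print(env.get_obs()['eef_pos'],env.get_obs()['ft_force'])
E
```

```text
[0.63938234 0.27026736 0.08148347] [ 0.30024685 -0.32445499 -0.54464735]
```

View pics/s1.png

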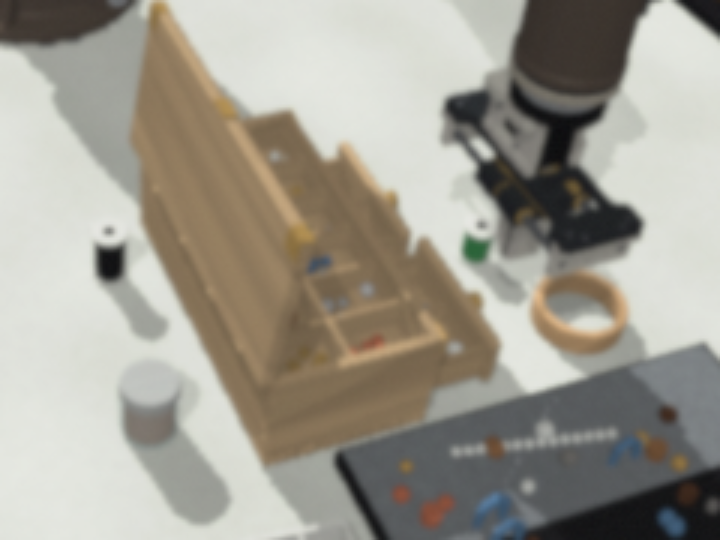

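The fingers hang in front of the left drawer, clear of the spool and tape. I'll lower them a little and push.

jog_arm(deltas=[[0, -0.15, -0.04, 0, 0, 0, 1], [0, -0.3, -0.04, 0, 0, 0, 1], [0, -0.4, -0.04, 0, 0, 0, 1], [0, -0.5, -0.04, 0, 0, 0, 1], [0, -0.6, -0.04, 0, 0, 0, 1], [0, -0.7, -0.04, 0, 0, 0, 1], [0.05, -0.8, -0.04, 0, 0, 0, 1], [0.05, -0.9, -0.04, 0, 0, 0, 1], [0.05, -0.9, -0.04, 0, 0, 0, 1]])

```text
clock: 4.48
eef_pos: [0.6433, 0.1948, 0.0769]
eef_rot: [3.141, 0.001, 1.622]
ft_force: [-0.1, -0.6, 0.3]
grip_width: 0.0006
grip_force: 0.0
```

```bash
python3 - <<'E'
from h import *
i=env.camera('scene')[120:300,270:510,::-1]
cv2.imwrite('pics/s2.png',cv2.resize(i,None,fx=3,fy=3))
env.camera('top')
for c in('scene','top'):
  for n in('drawer_left_knob',):
    r=env.pinpoint(c,n); print(c,[(atz(c,q['pixel'],.0405),q['confidence']) for q in r[:1]])
print(env.get_obs()['eef_pos'],env.get_obs()['ft_force'])
E
```

```text
scene [(array([0.64070536, 0.25467013, 0.0405    ]), 0.63)]
top [(array([0.57214198, 0.07271358, 0.0405    ]), 0.67)]
[0.64253169 0.19842598 0.0766505 ] [0.26511779 0.22728845 0.38293353]
```

View pics/s2.png

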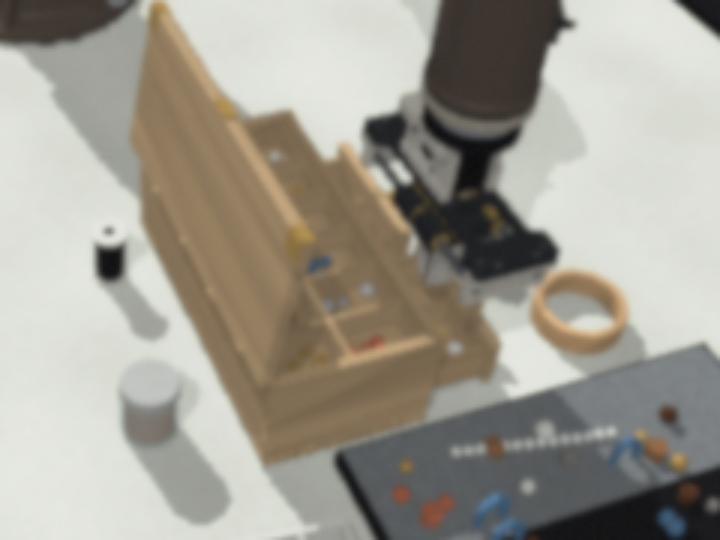

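The drawer's near corner (497,348) looks unmoved, so the fingers may have passed over the front. I'll check the wrist and top views.

```bash
python3 - <<'E'
from h import *
w=env.camera('wrist')[:,:,::-1]
t=env.camera('top')[100:280,180:340,::-1]
w=cv2.resize(w,(480,300)); t=cv2.resize(t,(480,540)); t0=cv2.imread('pics/top0.png')
o=np.zeros((540,800,3),np.uint8); o[:300,:480]=w; o[:360,480:]=cv2.resize(env.camera('top')[100:280,180:340,::-1],(320,360)); 
o[300:540,:480]=cv2.resize(env.camera('scene')[150:270,350:510,::-1][:80],(480,240)); cv2.imwrite('pics/m.png',o)
print(env.get_obs()['ft_force'],env.get_obs()['eef_pos'])
E
```

```text
[-0.5835777  -0.91220447 -0.52905791] [0.64252023 0.19828831 0.07667584]
```

View pics/m.png

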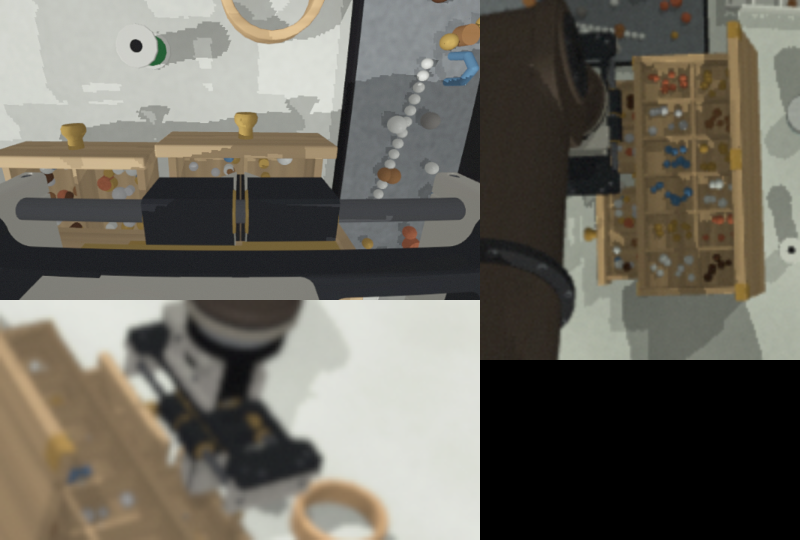

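```bash
cat >> h.py <<'E'
from scipy.spatial.transform import Rotation as Ro
def wrist_atz(px,z):
    m=env.camera_model('wrist');H=np.array(m['hand_eye']);K=np.array(m['intrinsics']);s=env.get_obs()
    R=Ro.from_euler('xyz',s['eef_rot']).as_matrix()
    d=(np.linalg.inv(K)@[px[0],px[1],1])[:2];u=d.copy()
    for _ in range(20): u=d/(1+m['k1']*(u@u))
    v=R@H[:3,:3]@np.r_[u,1];o=R@H[:3,3]+s['eef_pos'];return o+v*(z-o[2])/v[2]
def wrist_px(X):
    m=env.camera_model('wrist');H=np.array(m['hand_eye']);K=np.array(m['intrinsics']);s=env.get_obs()
    R=Ro.from_euler('xyz',s['eef_rot']).as_matrix()
    c=np.linalg.inv(H)@np.r_[R.T@(np.array(X)-s['eef_pos']),1];u=c[:2]/c[2];u=u*(1+m['k1']*(u@u));return (K@np.r_[u,1])[:2]
E
python3 - <<'E'
from h import *
np.set_printoptions(precision=3,suppress=True)
k=4/3
print('left front outer',wrist_atz((155*k,150*k),.0645),wrist_atz((335*k,150*k),.0645))
print('left knob end',wrist_atz((246*k,115*k),.0405),'right',wrist_atz((73*k,128*k),.0405))
print('spool top',wrist_atz((136*k,45*k),.040))
p=env.get_obs()['eef_pos']
for dy in(-.0095,.0095):print('tip px/.75',wrist_px(p+[0,dy,-.022])/k,wrist_px(p+[0,dy,0])/k)
E
```

```text
left front outer [0.581 0.217 0.065] [0.711 0.224 0.065]
left knob end [0.646 0.243 0.041] right [0.506 0.225 0.041]
spool top [0.561 0.291 0.04 ]
tip px/.75 [237.614 185.175] [237.287 197.997]
tip px/.75 [238.915 162.461] [238.737 172.917]
```

The wrist view shows the left drawer front (rows 135–150) unmoved at y≈0.22. The fingers slipped over its top edge because the tips reach less far than I assumed. I'll lift out, back off, tilt the hand by 20° so its body clears the rim, and push lower on the knob.

jog_arm(deltas=[[0, 0, 0.35, 0, 0, 0, 1], [0, 0, 0.6, 0, 0, 0, 1], [0, 0.2, 0.6, 0, 0, 0, 1], [0.05, 0.5, 0.6, -0.018, 0, 0, 1], [0.05, 0.8, 0.6, -0.036, 0, 0, 1], [0.05, 1, 0.5, -0.0556, 0, 0, 1], [0.05, 1, 0.2, -0.0556, 0, 0, 1], [0.05, 1, -0.1, -0.0556, 0, 0, 1], [0.05, 1, -0.31, -0.0556, 0, 0, 1], [0.05, 1, -0.31, -0.0556, 0, 0, 1]])

```text
clock: 5.72
eef_pos: [0.6437, 0.278, 0.0471]
eef_rot: [-3.115, 0.352, 1.632]
ft_force: [-1.6, 0.2, -1.6]
grip_width: 0.0006
grip_force: 0.0
```

```bash
python3 - <<'E'
from h import *
w=env.camera('wrist')[:,:,::-1]
o=np.zeros((300,800,3),np.uint8); o[:,:480]=cv2.resize(w,(480,300)); o[:,480:]=cv2.resize(env.camera('scene')[150:260,370:487,::-1],(320,300)); cv2.imwrite('pics/m2.png',o)
s=env.get_obs();print(s['ft_force'],s['eef_pos'],s['eef_rot'],s['qpos'])
E
```

```text
[0.45173056 0.82293526 0.96301164] [0.64627451 0.27787044 0.05154655] [-3.12079562  0.34955997  1.62932194] [-0.87277602  0.86669859  0.44990761  1.38032307 -0.04328392  1.13389096
 -0.46107302]
```

View pics/m2.png

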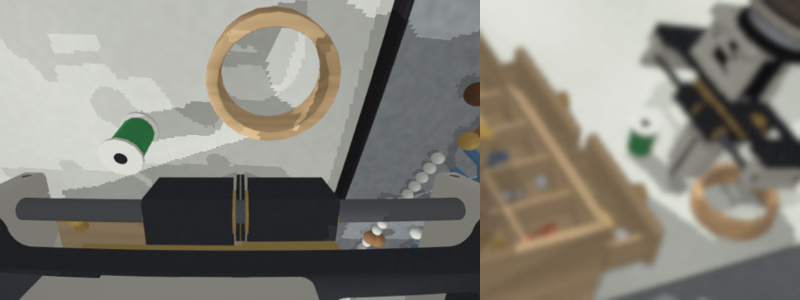

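The hand leans the right way: the fingers point at the left knob, and the tape and spool are clear. Pushing now.

jog_arm(deltas=[[0, -0.15, 0, 0, 0, 0, 1], [0.01, -0.25, 0, 0, 0, 0, 1], [0.01, -0.35, 0, 0, 0, 0, 1], [0.02, -0.45, 0, 0, 0, 0, 1], [0.02, -0.55, 0, 0, 0, 0, 1], [0.03, -0.65, 0, 0, 0, 0, 1], [0.03, -0.75, 0, 0, 0, 0, 1], [0.04, -0.85, 0, 0, 0, 0, 1], [0.04, -0.93, 0, 0, 0, 0, 1], [0.04, -0.93, 0, 0, 0, 0, 1]])

```text
clock: 6.65
eef_pos: [0.6501, 0.2008, 0.0522]
eef_rot: [-3.122, 0.35, 1.626]
ft_force: [-0.4, -0.2, 0.1]
grip_width: 0.0007
grip_force: 0.0
```

```bash
python3 - <<'E'
from h import *
np.set_printoptions(precision=3,suppress=True)
i=env.camera('scene')[120:300,270:510,::-1]
cv2.imwrite('pics/s3.png',cv2.resize(i,None,fx=3,fy=3))
print(env.recognise('scene','drawer_left')[:1],env.pinpoint('scene','drawer_left_knob')[:1])
print(env.get_obs()['eef_pos'],env.get_obs()['ft_force'])
E
```

```text
[{'extent': [398.0, 203.8, 426.5, 248.9], 'confidence': 0.65}] [{'pixel': [421.5, 221.1], 'confidence': 0.61}]
[0.65  0.203 0.052] [1.104 0.238 0.301]
```

View pics/s3.png

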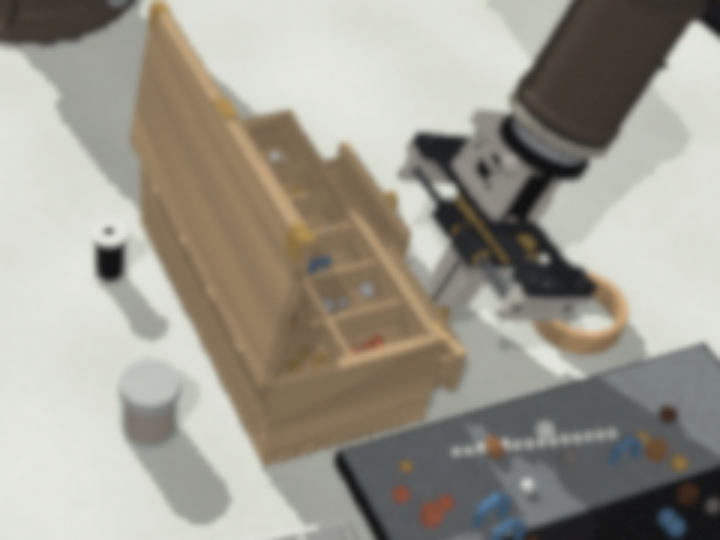

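```bash
python3 - <<'E'
from h import *
np.set_printoptions(precision=3,suppress=True)
print('knob',atz('scene',(421.5,221.1),.0405))
g=lambda x,y:(270+x/3,120+y/3)
print('front top far corner',atz('scene',g(466,350),.0645),'before',atz('scene',g(498,345),.0645))
print('rim corner',atz('scene',g(438,340),.108))
E
```

```text
knob [0.643 0.221 0.04 ]
front top far corner [0.712 0.193 0.065] before [0.715 0.221 0.064]
rim corner [0.728 0.151 0.108]
```

Pushing works, and the drawer has moved about 30 mm. I'll back off, tilt further so the hand body stays behind the contact, lower a little and finish.

jog_arm(deltas=[[0, 0.3, 0, 0, 0, 0, 1], [0, 0.55, 0, -0.015, 0, 0, 1], [0, 0.55, 0, -0.03, 0, 0, 1], [-0.03, 0.55, -0.05, -0.0417, 0, 0, 1], [-0.03, 0.55, -0.09, -0.0417, 0, 0, 1], [-0.03, 0.4, -0.09, -0.0417, 0, 0, 1], [-0.03, 0.25, -0.09, -0.0417, 0, 0, 1], [-0.02, 0.15, -0.09, -0.0417, 0, 0, 1], [-0.02, 0.05, -0.09, -0.0417, 0, 0, 1], [-0.02, 0.05, -0.09, -0.0417, 0, 0, 1]])

```text
clock: 7.63
eef_pos: [0.6491, 0.2029, 0.0465]
eef_rot: [-3.106, 0.61, 1.631]
ft_force: [-0.1, -0.6, -0.0]
grip_width: 0.0004
grip_force: 0.0
```

```bash
python3 - <<'E'
from h import *
np.set_printoptions(precision=3,suppress=True)
o=np.zeros((360,800,3),np.uint8); o[:300,:400]=cv2.resize(env.camera('wrist')[:,:,::-1],(400,300)); o[:,400:]=cv2.resize(env.camera('scene')[160:268,380:500,::-1],(400,360)); cv2.imwrite('pics/m3.png',o)
s=env.get_obs();print(s['ft_force'],s['eef_pos'],s['eef_rot'],s['qpos'])
E
```

```text
[-0.352 -0.267  0.301] [0.649 0.206 0.046] [-3.105  0.609  1.634] [-0.929  0.96   0.545  1.377  0.087  1.209 -0.513]
```

View pics/m3.png

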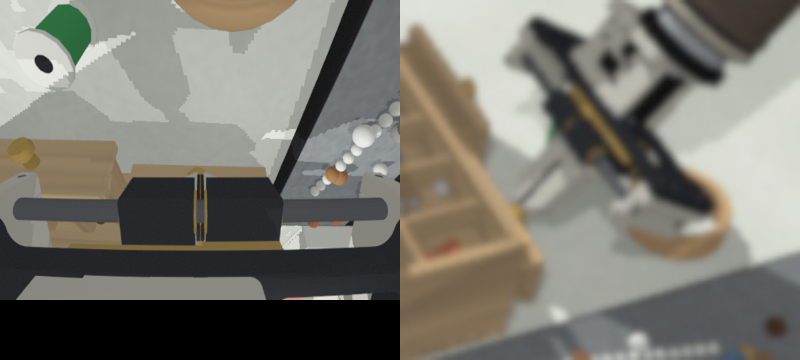

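```bash
python3 - <<'E'
from h import *
np.set_printoptions(precision=3,suppress=True)
g=lambda x,y:(380+(x-400)*.3,160+y*.3)
print('knob',atz('scene',g(518,210),.0405),'front corner',atz('scene',g(541,258),.0645))
E
```

```text
knob [0.645 0.203 0.04 ] front corner [0.712 0.184 0.065]
```

jog_arm(deltas=[[0, -0.08, 0, 0, 0, 0, 1], [0, -0.15, 0, 0, 0, 0, 1], [0.01, -0.2, 0, 0, 0, 0, 1], [0.01, -0.25, 0, 0, 0, 0, 1], [0.01, -0.25, 0, 0, 0, 0, 1]])

```text
clock: 8.15
eef_pos: [0.6491, 0.1859, 0.0449]
eef_rot: [-3.104, 0.611, 1.636]
ft_force: [0.6, 0.8, 0.9]
grip_width: 0.0004
grip_force: 0.1
```

jog_arm(deltas=[[0, -0.03, 0, 0, 0, 0, 1], [0, -0.06, 0, 0, 0, 0, 1], [0, -0.06, 0, 0, 0, 0, 1]])

```text
clock: 8.4
eef_pos: [0.6492, 0.182, 0.0448]
eef_rot: [-3.104, 0.611, 1.637]
ft_force: [-0.0, 1.0, -0.1]
grip_width: 0.0004
grip_force: 0.4
```

```bash
python3 - <<'E'
from h import *
np.set_printoptions(precision=3,suppress=True)
o=np.zeros((400,800,3),np.uint8); o[:,:400]=cv2.resize(env.camera('top')[110:190,205:285,::-1],(400,400)); o[:360,400:]=cv2.resize(env.camera('scene')[160:268,380:500,::-1],(400,360)); cv2.imwrite('pics/m4.png',o)
s=env.get_obs();print(s['ft_force'],s['eef_pos'])
E
```

```text
[0.599 0.395 0.88 ] [0.649 0.182 0.045]
```

View pics/m4.png

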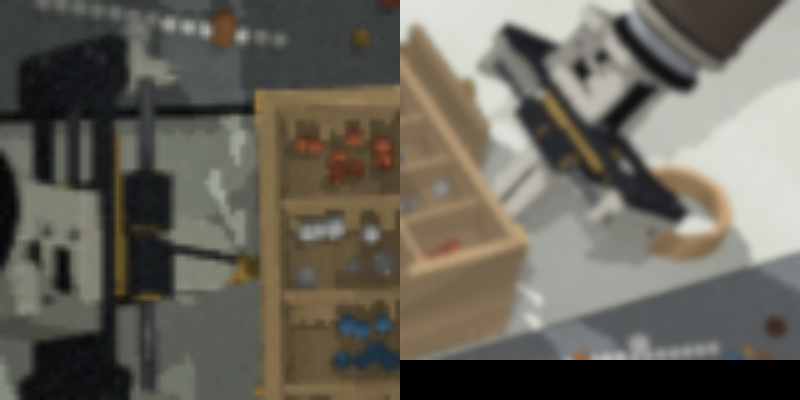

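From above the left drawer front is now in line with the rim (col≈257). I'll press a little further until the force rises against the stop.

jog_arm(deltas=[[0, -0.02, 0, 0, 0, 0, 1], [0, -0.04, 0, 0, 0, 0, 1], [0, -0.04, 0, 0, 0, 0, 1]])

```text
clock: 8.75
eef_pos: [0.6491, 0.179, 0.0448]
eef_rot: [-3.104, 0.61, 1.637]
ft_force: [0.2, 1.2, 0.5]
grip_width: 0.0004
grip_force: 0.5
```

jog_arm(deltas=[[0, -0.02, 0, 0, 0, 0, 1], [0, -0.04, 0, 0, 0, 0, 1], [0, -0.04, 0, 0, 0, 0, 1]])

```text
clock: 9.0
eef_pos: [0.6491, 0.1755, 0.0448]
eef_rot: [-3.104, 0.611, 1.637]
ft_force: [0.7, 0.7, 0.3]
grip_width: 0.0002
grip_force: 0.5
```

jog_arm(deltas=[[0, -0.02, 0, 0, 0, 0, 1], [0, -0.04, 0, 0, 0, 0, 1], [0, -0.04, 0, 0, 0, 0, 1]])

```text
clock: 9.25
eef_pos: [0.6492, 0.1734, 0.0448]
eef_rot: [-3.104, 0.609, 1.637]
ft_force: [0.5, 3.1, 1.9]
grip_width: 0.0008
grip_force: 1.5
```

jog_arm(deltas=[[0, -0.02, 0, 0, 0, 0, 1], [0, -0.03, 0, 0, 0, 0, 1], [0, -0.03, 0, 0, 0, 0, 1]])

```text
clock: 9.5
eef_pos: [0.6493, 0.1731, 0.0447]
eef_rot: [-3.105, 0.607, 1.639]
ft_force: [-0.0, 9.7, 3.8]
grip_width: 0.0005
grip_force: 4.0
```

The left drawer is against its stop: 9.7 N with no further travel. Now the right drawer.

jog_arm(deltas=[[0, 0.25, 0, 0, 0, 0, 1], [0, 0.6, 0, 0, 0, 0, 1], [0, 0.93, 0.2, 0, 0, 0, 1], [-0.3, 0.93, 0.5, 0, 0, 0, 1], [-0.65, 0.93, 0.5, 0, 0, 0, 1], [-1, 0.93, 0.5, 0, 0, 0, 1], [-1, 0.93, 0.5, 0, 0, 0, 1]])

```text
clock: 10.08
eef_pos: [0.5638, 0.2458, 0.0841]
eef_rot: [-3.097, 0.61, 1.642]
ft_force: [-0.3, 0.9, -0.9]
grip_width: 0.0003
grip_force: 0.0
```

jog_arm(deltas=[[-0.4, 0, 0, 0, 0, 0, 1], [-0.77, 0, 0, 0, 0, 0, 1], [-0.77, 0, -0.25, 0, 0, 0, 1], [-0.77, 0, -0.5, 0, 0, 0, 1], [-0.77, 0, -0.5, 0, 0, 0, 1], [-0.77, 0, -0.5, 0, 0, 0, 1]])

```text
clock: 10.58
eef_pos: [0.5071, 0.2437, 0.0445]
eef_rot: [-3.102, 0.613, 1.637]
ft_force: [0.4, 0.4, 0.2]
grip_width: 0.0002
grip_force: 0.0
```

```bash
python3 - <<'E'
from h import *
np.set_printoptions(precision=3,suppress=True)
o=np.zeros((400,800,3),np.uint8); o[:250,:400]=cv2.resize(env.camera('wrist')[:,:,::-1],(400,250)); o[:360,400:]=cv2.resize(env.camera('scene')[140:248,360:480,::-1],(400,360)); cv2.imwrite('pics/m5.png',o)
s=env.get_obs();print(s['ft_force'],s['eef_pos'],s['eef_rot'])
E
```

```text
[ 1.335 -0.163  1.249] [0.508 0.244 0.046] [-3.105  0.611  1.635]
```

View pics/m5.png

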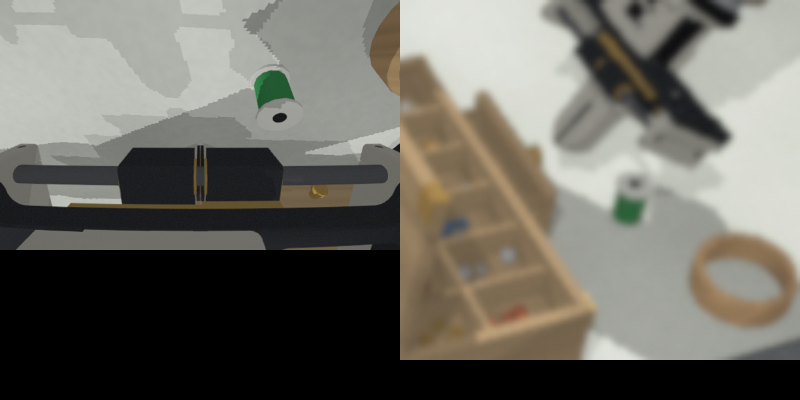

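The left drawer is shut and the spool is untouched at (630,200). The hand stands in front of the right knob at (535,155). Pushing the right drawer.

jog_arm(deltas=[[0, -0.1, 0, 0, 0, 0, 1], [0, -0.2, 0, 0, 0, 0, 1], [0, -0.3, 0, 0, 0, 0, 1], [0, -0.4, 0, 0, 0, 0, 1], [0, -0.5, 0, 0, 0, 0, 1], [0.01, -0.6, 0, 0, 0, 0, 1], [0.01, -0.7, 0, 0, 0, 0, 1], [0.02, -0.78, 0, 0, 0, 0, 1], [0.02, -0.85, 0, 0, 0, 0, 1], [0.02, -0.85, 0, 0, 0, 0, 1]])

```text
clock: 11.52
eef_pos: [0.5092, 0.175, 0.0451]
eef_rot: [-3.104, 0.611, 1.635]
ft_force: [0.8, -0.8, 1.4]
grip_width: 0.0003
grip_force: 0.8
```

jog_arm(deltas=[[0, -0.03, 0, 0, 0, 0, 1], [0, -0.06, 0, 0, 0, 0, 1], [0, -0.06, 0, 0, 0, 0, 1]])

```text
clock: 11.77
eef_pos: [0.5091, 0.1718, 0.0448]
eef_rot: [-3.104, 0.611, 1.637]
ft_force: [1.3, 0.3, 4.1]
grip_width: 0.0005
grip_force: 1.6
```

jog_arm(deltas=[[0, -0.02, 0, 0, 0, 0, 1], [0, -0.04, 0, 0, 0, 0, 1], [0, -0.04, 0, 0, 0, 0, 1]])

```text
clock: 12.02
eef_pos: [0.5091, 0.1688, 0.0447]
eef_rot: [-3.104, 0.61, 1.637]
ft_force: [2.0, 1.9, 5.1]
grip_width: 0.0003
grip_force: 1.8
```

```bash
python3 - <<'E'
from h import *
np.set_printoptions(precision=3,suppress=True)
z={'drawer_left_knob':.0405,'drawer_right_knob':.0405,'lid_hinge':.1085,'chest':0}
for c in('scene','top'):
    im=env.camera(c); cv2.imwrite(f'pics/{c}6.png',im[:,:,::-1])
    for n in z:
        r=env.pinpoint(c,n)
        if r: print(c,n,np.round(r[0]['pixel']),round(r[0]['confidence'],2),atz(c,r[0]['pixel'],z[n]))
    for n in('drawer_right','drawer_left'):
        r=env.recognise(c,n)
        if r: print(c,n,r[0])
print(env.get_obs()['ft_force'])
E
```

```text
scene lid_hinge [336. 200.] 0.75 [0.571 0.008 0.109]
scene chest [359. 227.] 0.94 [0.584 0.073 0.   ]
scene drawer_right {'extent': [313.1, 119.9, 376.1, 248.4], 'confidence': 0.73}
top drawer_left_knob [253. 164.] 0.59 [0.645 0.176 0.04 ]
top lid_hinge [313. 186.] 0.71 [0.581 0.014 0.109]
top chest [290. 192.] 0.9 [0.573 0.079 0.   ]
top drawer_left {'extent': [303.1, 111.1, 321.7, 247.5], 'confidence': 0.59}
[1.332 0.931 3.552]
```

jog_arm(deltas=[[0, -0.02, 0, 0, 0, 0, 1], [0, -0.03, 0, 0, 0, 0, 1], [0, -0.03, 0, 0, 0, 0, 1]])

```text
clock: 12.97
eef_pos: [0.5092, 0.1668, 0.0447]
eef_rot: [-3.104, 0.61, 1.637]
ft_force: [1.5, 1.7, 4.2]
grip_width: 0.0003
grip_force: 2.3
```

jog_arm(deltas=[[0, -0.02, 0, 0, 0, 0, 1], [0, -0.03, 0, 0, 0, 0, 1], [0, -0.03, 0, 0, 0, 0, 1]])

```text
clock: 13.22
eef_pos: [0.5093, 0.1664, 0.0445]
eef_rot: [-3.105, 0.607, 1.638]
ft_force: [0.9, 8.6, 6.8]
grip_width: 0.0005
grip_force: 5.3
```

Both drawers are on their stops. I'll back off, straighten the hand, go up and cross over the lid to the back.

jog_arm(deltas=[[0, 0.25, 0, 0, 0, 0, 1], [0, 0.6, 0, 0, 0, 0, 1], [0, 0.8, 0.3, 0, 0, 0, 1], [0, 0.8, 0.65, 0.019, 0, 0, 1], [0, 0.8, 1, 0.038, 0, 0, 1], [0, 0.8, 1, 0.057, 0, 0, 1], [0, 0.8, 1, 0.076, 0, 0, 1], [0, 0.8, 1, 0.0973, 0, 0, 1]])

```text
clock: 13.88
eef_pos: [0.509, 0.2286, 0.1259]
eef_rot: [3.139, 0.003, 1.625]
ft_force: [-0.7, -0.4, -1.6]
grip_width: 0.0003
grip_force: 0.0
```

jog_arm(deltas=[[0.1, 0, 0.4, 0, 0, 0, 1], [0.2, 0, 0.8, 0, 0, 0, 1], [0.3, 0, 1, 0, 0, 0, 1], [0.3, 0, 1, 0, 0, 0, 1]])

```text
clock: 14.22
eef_pos: [0.5357, 0.2276, 0.2082]
eef_rot: [3.137, 0.006, 1.623]
ft_force: [0.3, 1.3, -0.2]
grip_width: 0.0005
grip_force: 0.0
```

jog_arm(deltas=[[0.1, 0, 0.4, 0, 0, 0, 1], [0.2, 0, 0.8, 0, 0, 0, 1], [0.3, 0, 1, 0, 0, 0, 1], [0.3, 0, 1, 0, 0, 0, 1]])

```text
clock: 14.55
eef_pos: [0.559, 0.2281, 0.2873]
eef_rot: [3.138, 0.007, 1.624]
ft_force: [-0.4, 0.5, 0.4]
grip_width: 0.0004
grip_force: 0.0
```

jog_arm(deltas=[[0.1, 0, 0.4, 0, 0, 0, 1], [0.2, 0, 0.7, 0, 0, 0, 1], [0.3, 0, 0.7, 0, 0, 0, 1], [0.3, 0, 0.7, 0, 0, 0, 1]])

```text
clock: 14.88
eef_pos: [0.5817, 0.2279, 0.3399]
eef_rot: [-3.141, 0.009, 1.624]
ft_force: [-0.4, -0.0, -1.1]
grip_width: 0.0003
grip_force: 0.0
```

```bash
python3 - <<'E'
from h import *
np.set_printoptions(precision=3,suppress=True)
z={'drawer_left_knob':.0405,'drawer_right_knob':.0405,'lid_hinge':.1085,'lid_edge':.252,'chest':0,'spool_front':0,'tape_roll':0}
for c in('scene','top'):
    env.camera(c)
    for n in z:
        r=env.pinpoint(c,n)
        if r: print(c,n,np.round(r[0]['pixel']),round(r[0]['confidence'],2),atz(c,r[0]['pixel'],z[n]))
s=env.get_obs();print(s['eef_pos'],s['eef_rot'],s['ft_force'])
E
```

```text
scene lid_hinge [336. 200.] 0.72 [0.571 0.009 0.109]
scene lid_edge [343. 154.] 0.56 [0.574 0.017 0.252]
scene chest [361. 226.] 0.82 [ 0.581  0.08  -0.   ]
scene spool_front [336. 203.] 0.41 [ 0.478  0.043 -0.   ]
scene tape_roll [462. 228.] 0.85 [0.666 0.341 0.   ]
top drawer_left_knob [292. 192.] 0.54 [0.571 0.071 0.04 ]
top drawer_right_knob [256. 216.] 0.48 [0.506 0.166 0.04 ]
top lid_hinge [313. 184.] 0.8 [0.587 0.015 0.109]
top lid_edge [314. 177.] 0.82 [0.588 0.007 0.252]
top chest [291. 189.] 0.6 [0.581 0.076 0.   ]
top spool_front [216. 196.] 0.64 [0.56  0.283 0.   ]
top tape_roll [198. 157.] 0.61 [ 0.669  0.337 -0.   ]
[0.581 0.228 0.341] [-3.141  0.009  1.625] [ 0.22  -0.173 -0.182]
```

Both knobs sit at their flush positions, and the chest and bystanders are unmoved. Crossing over the lid now.

jog_arm(deltas=[[0, -0.3, 0, 0, 0, 0, 1], [0, -0.65, 0, 0, 0, 0, 1], [0, -1, 0, 0, 0, 0, 1]])

```text
clock: 15.93
eef_pos: [0.5809, 0.1477, 0.3406]
eef_rot: [-3.141, 0.009, 1.627]
ft_force: [0.2, -0.5, -0.0]
grip_width: 0.0005
grip_force: 0.0
```

jog_arm(deltas=[[0, -0.35, 0, 0, 0, 0, 1], [0, -0.7, 0, 0, 0, 0, 1], [0, -1, 0, 0, 0, 0, 1]])

```text
clock: 16.18
eef_pos: [0.5809, 0.0658, 0.341]
eef_rot: [-3.142, 0.009, 1.624]
ft_force: [0.1, 0.2, -1.0]
grip_width: 0.0003
grip_force: 0.0
```

jog_arm(deltas=[[0, -0.35, 0, 0, 0, 0, 1], [0, -0.7, 0, 0, 0, 0, 1], [0, -1, 0, 0, 0, 0, 1]])

```text
clock: 16.43
eef_pos: [0.5809, -0.0141, 0.341]
eef_rot: [3.142, 0.009, 1.624]
ft_force: [0.3, -0.4, 0.7]
grip_width: 0.0003
grip_force: 0.0
```

jog_arm(deltas=[[0, -0.35, 0, 0, 0, 0, 1], [0, -0.7, 0, 0, 0, 0, 1], [0, -0.7, -0.3, 0, 0, 0, 1], [0, -0.7, -0.6, 0, 0, 0, 1], [0, -0.7, -0.9, 0, 0, 0, 1], [0, -0.7, -0.9, 0, 0, 0, 1]])

```text
clock: 16.93
eef_pos: [0.5787, -0.0676, 0.2646]
eef_rot: [-3.135, 0.008, 1.625]
ft_force: [-0.5, 0.5, -0.2]
grip_width: 0.0002
grip_force: 0.0
```

jog_arm(deltas=[[0, 0, -0.2, 0, 0, 0, 1], [0, 0, -0.35, 0, 0, 0, 1], [0, 0, -0.35, 0, 0, 0, 1]])

```text
clock: 17.18
eef_pos: [0.5804, -0.0676, 0.2398]
eef_rot: [-3.139, 0.009, 1.625]
ft_force: [-0.6, 0.4, 0.1]
grip_width: 0.0004
grip_force: 0.0
```

jog_arm(deltas=[[0, 0.25, 0, 0, 0, 0, 1], [0, 0.5, 0, 0, 0, 0, 1], [0, 0.7, 0, 0, 0, 0, 1], [0, 0.8, 0, 0, 0, 0, 1], [0, 0.9, 0, 0, 0, 0, 1], [0, 0.96, 0, 0, 0, 0, 1]])

```text
clock: 17.68
eef_pos: [0.5814, 0.0086, 0.2417]
eef_rot: [3.141, 0.01, 1.625]
ft_force: [-0.5, -1.9, 0.9]
grip_width: 0.0007
grip_force: 1.4
```

jog_arm(deltas=[[0, 0.1, -0.01, 0, 0, 0, 1], [0, 0.2, -0.02, 0, 0, 0, 1], [0, 0.3, -0.06, 0, 0, 0, 1], [0, 0.4, -0.1, 0, 0, 0, 1], [0, 0.48, -0.13, 0, 0, 0, 1], [-0.02, 0.56, -0.18, 0, 0, 0, 1], [-0.02, 0.64, -0.23, 0, 0, 0, 1], [-0.02, 0.72, -0.28, 0, 0, 0, 1], [-0.02, 0.72, -0.28, 0, 0, 0, 1]])

```text
clock: 18.43
eef_pos: [0.579, 0.0686, 0.2172]
eef_rot: [-3.14, 0.008, 1.627]
ft_force: [0.8, 0.1, 0.7]
grip_width: 0.0002
grip_force: 0.1
```

```bash
python3 - <<'E'
from h import *
np.set_printoptions(precision=3,suppress=True)
for c in('scene','top'):
    env.camera(c)
    for n in('lid_edge','lid_hinge','chest'):
        r=env.pinpoint(c,n)
        if r: print(c,n,np.round(r[0]['pixel']),round(r[0]['confidence'],2),[atz(c,r[0]['pixel'],z)[1:] for z in(.25,.22,.19,.1085,0)])
    r=env.recognise(c,'lid');print(r[:1])
s=env.get_obs();print(s['eef_pos'],s['eef_rot'],s['ft_force'])
E
```

```text
scene lid_edge [369. 157.] 0.7 [array([0.073, 0.25 ]), array([0.089, 0.22 ]), array([0.106, 0.19 ]), array([0.151, 0.109]), array([0.21, 0.  ])]
scene lid_hinge [338. 199.] 0.72 [array([-0.039,  0.25 ]), array([-0.028,  0.22 ]), array([-0.017,  0.19 ]), array([0.013, 0.109]), array([0.053, 0.   ])]
scene chest [359. 225.] 0.95 [array([-0.023,  0.25 ]), array([-0.011,  0.22 ]), array([0.001, 0.19 ]), array([0.033, 0.109]), array([0.076, 0.   ])]
[{'extent': [314.3, 127.6, 404.8, 248.4], 'confidence': 0.8}]
top lid_hinge [315. 186.] 0.59 [array([0.004, 0.25 ]), array([0.005, 0.22 ]), array([0.005, 0.19 ]), array([0.008, 0.109]), array([0.01, 0.  ])]
[{'extent': [272.5, 115.2, 321.9, 250.4], 'confidence': 0.96}]
[0.58  0.066 0.218] [-3.141  0.009  1.625] [ 0.289 -0.11  -0.101]
```

The lid follows as planned, now at about 0.85 rad, and the chest is unmoved. Continuing the arc.

jog_arm(deltas=[[0, 0.07, -0.06, 0, 0, 0, 1], [0, 0.14, -0.13, 0, 0, 0, 1], [0, 0.21, -0.2, 0, 0, 0, 1], [0, 0.26, -0.28, 0, 0, 0, 1], [0, 0.32, -0.36, 0, 0, 0, 1], [0, 0.37, -0.44, 0, 0, 0, 1], [0, 0.41, -0.53, 0, 0, 0, 1], [0, 0.45, -0.62, 0, 0, 0, 1], [0, 0.48, -0.7, 0, 0, 0, 1], [0, 0.48, -0.7, 0, 0, 0, 1]])

```text
clock: 19.77
eef_pos: [0.5786, 0.1054, 0.1606]
eef_rot: [-3.139, 0.009, 1.626]
ft_force: [0.7, 0.7, -0.2]
grip_width: 0.0004
grip_force: 0.0
```

jog_arm(deltas=[[0, 0.02, -0.06, 0, 0, 0, 1], [0, 0.03, -0.12, 0, 0, 0, 1], [0, 0.03, -0.18, 0, 0, 0, 1], [0, 0.03, -0.18, 0, 0, 0, 1]])

```text
clock: 20.1
eef_pos: [0.5792, 0.1071, 0.147]
eef_rot: [-3.14, 0.009, 1.625]
ft_force: [0.2, 0.9, 0.1]
grip_width: 0.0002
grip_force: 0.1
```

jog_arm(deltas=[[0, 0.01, -0.04, 0, 0, 0, 1], [0, 0.02, -0.08, 0, 0, 0, 1], [0, 0.02, -0.08, 0, 0, 0, 1]])

```text
clock: 20.35
eef_pos: [0.5793, 0.109, 0.141]
eef_rot: [-3.141, 0.009, 1.625]
ft_force: [0.0, 0.0, 0.4]
grip_width: 0.0004
grip_force: 0.2
```

jog_arm(deltas=[[0, 0, -0.03, 0, 0, 0, 1], [0, 0, -0.06, 0, 0, 0, 1], [0, 0, -0.06, 0, 0, 0, 1]])

```text
clock: 20.6
eef_pos: [0.5795, 0.1089, 0.1364]
eef_rot: [-3.141, 0.009, 1.625]
ft_force: [0.4, 1.0, 0.8]
grip_width: 0.0007
grip_force: 0.3
```

jog_arm(deltas=[[0, 0, -0.03, 0, 0, 0, 1], [0, 0, -0.05, 0, 0, 0, 1], [0, 0, -0.05, 0, 0, 0, 1]])

```text
clock: 20.85
eef_pos: [0.5794, 0.1088, 0.1324]
eef_rot: [-3.141, 0.009, 1.625]
ft_force: [0.2, 0.2, -0.0]
grip_width: 0.0005
grip_force: 0.3
```

jog_arm(deltas=[[0, 0, -0.02, 0, 0, 0, 1], [0, 0, -0.04, 0, 0, 0, 1], [0, 0, -0.04, 0, 0, 0, 1]])

```text
clock: 21.1
eef_pos: [0.5794, 0.1088, 0.1292]
eef_rot: [-3.141, 0.009, 1.625]
ft_force: [0.4, 0.2, 0.4]
grip_width: 0.0004
grip_force: 0.3
```

jog_arm(deltas=[[0, 0, -0.02, 0, 0, 0, 1], [0, 0, -0.04, 0, 0, 0, 1], [0, 0, -0.04, 0, 0, 0, 1]])

```text
clock: 21.35
eef_pos: [0.5794, 0.1089, 0.126]
eef_rot: [-3.141, 0.009, 1.625]
ft_force: [-0.1, 0.2, 0.7]
grip_width: 0.0005
grip_force: 0.3
```

```bash
python3 - <<'E'
from h import *
np.set_printoptions(precision=3,suppress=True)
for c in('scene',):
    env.camera(c)
    for n in('lid_edge','chest'):
        r=env.pinpoint(c,n)
        if r: print(c,n,np.round(r[0]['pixel']),round(r[0]['confidence'],2),[atz(c,r[0]['pixel'],z)[1:] for z in(.16,.14,.12,0)])
s=env.get_obs();print(s['eef_pos'],s['eef_rot'],s['ft_force'])
E
```

```text
scene lid_edge [389. 185.] 0.55 [array([0.128, 0.16 ]), array([0.14, 0.14]), array([0.151, 0.12 ]), array([ 0.218, -0.   ])]
scene chest [360. 224.] 0.82 [array([0.015, 0.16 ]), array([0.023, 0.14 ]), array([0.031, 0.12 ]), array([0.079, 0.   ])]
[0.579 0.109 0.126] [-3.141  0.009  1.625] [ 0.27   0.279 -1.032]
```

jog_arm(deltas=[[0, 0, -0.02, 0, 0, 0, 1], [0, 0, -0.04, 0, 0, 0, 1], [0, 0, -0.04, 0, 0, 0, 1]])

```text
clock: 21.75
eef_pos: [0.5794, 0.109, 0.1229]
eef_rot: [-3.141, 0.009, 1.625]
ft_force: [-0.4, 0.4, 0.1]
grip_width: 0.0007
grip_force: 0.2
```

jog_arm(deltas=[[0, 0, -0.02, 0, 0, 0, 1], [0, 0, -0.03, 0, 0, 0, 1], [0, 0, -0.03, 0, 0, 0, 1]])

```text
clock: 22.0
eef_pos: [0.5795, 0.1089, 0.1206]
eef_rot: [-3.141, 0.009, 1.625]
ft_force: [-0.2, -0.9, 0.5]
grip_width: 0.0005
grip_force: 0.2
```

jog_arm(deltas=[[0, 0, -0.02, 0, 0, 0, 1], [0, 0, -0.03, 0, 0, 0, 1], [0, 0, -0.03, 0, 0, 0, 1]])

```text
clock: 22.25
eef_pos: [0.5795, 0.1089, 0.1182]
eef_rot: [-3.141, 0.009, 1.625]
ft_force: [0.2, 1.2, 0.2]
grip_width: 0.0004
grip_force: 0.2
```

jog_arm(deltas=[[0, 0, -0.02, 0, 0, 0, 1], [0, 0, -0.03, 0, 0, 0, 1], [0, 0, -0.03, 0, 0, 0, 1]])

```text
clock: 22.5
eef_pos: [0.5796, 0.1088, 0.1171]
eef_rot: [3.142, 0.008, 1.625]
ft_force: [-5.1, -0.1, 13.7]
grip_width: 0.0002
grip_force: 7.3
```

```bash
python3 - <<'E'
from h import *
np.set_printoptions(precision=3,suppress=True)
for c in('scene','top'):
    im=env.camera(c);cv2.imwrite(f'pics/{c}8.png',im[:,:,::-1])
    r=env.recognise(c,'lid');print(r[:1])
    for n in('lid_edge','chest','lid_hinge'):
        r=env.pinpoint(c,n)
        if r: print(c,n,np.round(r[0]['pixel']),round(r[0]['confidence'],2),[atz(c,r[0]['pixel'],z) for z in(.14,.12,0)])
w=env.camera('wrist');cv2.imwrite('pics/w8.png',w[:,:,::-1])
m=env.camera_model('wrist');print(m['hand_eye'])
p=env.get_obs()['eef_pos']
for h in(0,-.01,-.022): print(h,[wrist_px(p+[0,dy,h]) for dy in(-.0095,.0095)])
s=env.get_obs();print(s['eef_pos'],s['ft_force'])
E
```

```text
[{'extent': [316.6, 154.1, 415.6, 246.5], 'confidence': 0.58}]
scene lid_edge [393. 188.] 0.57 [array([0.602, 0.145, 0.14 ]), array([0.582, 0.157, 0.12 ]), array([0.467, 0.225, 0.   ])]
scene chest [357. 225.] 0.58 [array([0.692, 0.016, 0.14 ]), array([0.675, 0.024, 0.12 ]), array([0.575, 0.07 , 0.   ])]
scene lid_hinge [334. 199.] 0.95 [array([ 0.6  , -0.007,  0.14 ]), array([0.58, 0.  , 0.12]), array([0.464, 0.043, 0.   ])]
[{'extent': [255.1, 122.0, 317.9, 248.7], 'confidence': 0.88}]
top chest [292. 193.] 0.68 [array([0.562, 0.063, 0.14 ]), array([0.564, 0.065, 0.12 ]), array([0.572, 0.074, 0.   ])]
top lid_hinge [317. 186.] 0.83 [array([0.579, 0.003, 0.14 ]), array([0.581, 0.003, 0.12 ]), array([0.591, 0.006, 0.   ])]
[[ 0.    -0.963 -0.268  0.073]
 [ 1.     0.001 -0.001  0.002]
 [ 0.001 -0.268  0.963 -0.161]
 [ 0.     0.     0.     1.   ]]
0 [array([316.401, 263.93 ]), array([318.296, 230.614])]
-0.01 [array([316.604, 255.557]), array([318.407, 223.728])]
-0.022 [array([316.823, 246.566]), array([318.525, 216.364])]
[0.58  0.109 0.117] [-4.488  0.617 14.648]
```

There's firm contact at 14 N with no further travel. I'll retract straight up, then check the closure against a projected model.

jog_arm(deltas=[[0, 0, 0.2, 0, 0, 0, 1], [0, 0, 0.5, 0, 0, 0, 1], [0, 0, 1, 0, 0, 0, 1], [0, 0, 1, 0, 0, 0, 1]])

```text
clock: 23.38
eef_pos: [0.5828, 0.1085, 0.2021]
eef_rot: [3.134, 0.007, 1.624]
ft_force: [1.5, -0.1, 0.8]
grip_width: 0.0006
grip_force: 0.0
```

jog_arm(deltas=[[-0.3, 0, 0.3, 0, 0, 0, 1], [-0.7, 0, 0.7, 0, 0, 0, 1], [-1, 0, 1, 0, 0, 0, 1]])

```text
clock: 23.63
eef_pos: [0.4982, 0.1081, 0.2763]
eef_rot: [-3.14, 0.01, 1.624]
ft_force: [0.8, 1.7, 1.7]
grip_width: 0.0004
grip_force: 0.0
```

jog_arm(deltas=[[-0.3, 0.3, 0.3, 0, 0, 0, 1], [-0.7, 0.7, 0.7, 0, 0, 0, 1], [-1, 1, 1, 0, 0, 0, 1]])

```text
clock: 23.88
eef_pos: [0.4261, 0.1808, 0.3492]
eef_rot: [3.141, 0.009, 1.623]
ft_force: [0.4, 1.6, 0.4]
grip_width: 0.0002
grip_force: 0.0
```

jog_arm(deltas=[[-0.3, 0.3, 0, 0, 0, 0, 1], [-0.7, 0.7, 0, 0, 0, 0, 1], [-1, 1, 0, 0, 0, 0, 1]])

```text
clock: 24.13
eef_pos: [0.3459, 0.2619, 0.3485]
eef_rot: [3.141, 0.008, 1.625]
ft_force: [0.5, 0.8, -0.3]
grip_width: 0.0004
grip_force: 0.0
```

jog_arm(deltas=[[-0.1, 0.3, 0, 0, 0, 0, 1], [-0.1, 0.7, 0, 0, 0, 0, 1], [-0.1, 1, 0, 0, 0, 0, 1]])

```text
clock: 24.38
eef_pos: [0.3382, 0.3431, 0.3481]
eef_rot: [-3.141, 0.008, 1.627]
ft_force: [-0.3, 0.8, 0.3]
grip_width: 0.0005
grip_force: 0.0
```

```bash
cat > fit.py <<'E'
from h import *
np.set_printoptions(precision=4,suppress=True)
def px(c,X):
    m=env.camera_model(c);K=np.array(m['intrinsics']);X=np.atleast_2d(X)
    q=X@np.array(m['R']).T+np.array(m['t']);u=q[:,:2]/q[:,2:];u=u*(1+m['k1']*(u**2).sum(1,keepdims=True));return u@K[:2,:2].T+K[:2,2]
a=.046;C=np.array([.5785,.0775,0])
ex=np.array([a,-1,0])/np.hypot(a,1);ey=np.array([1,a,0])/np.hypot(a,1)
def lidbox(th,C=C):
    return np.array([C+ex*(.0725-r*np.cos(th)+n*np.sin(th))+ey*y+[0,0,.1085+r*np.sin(th)+n*np.cos(th)] for r in(0,.145) for n in(0,.012) for y in(-.15,.15)])
for c in('scene','top'):
    im=env.camera(c);cv2.imwrite(f'pics/{c}9.png',im[:,:,::-1])
    r=env.cut_out(c,'lid')
    if r:
        M=r[0]['mask'];print(c,'lid',r[0]['confidence'],r[0]['extent'],M.sum())
        for th in(0,.03,.06,.1,.15):
            P=np.zeros(M.shape,np.uint8);cv2.fillConvexPoly(P,cv2.convexHull(px(c,lidbox(th)).round().astype(np.int32)),1);P=P>0
            print(th,'IoU',(P&M).sum()/(P|M).sum())
    for n,z in(('lid_edge',.1205),('chest',0),('drawer_left_knob',.0405),('drawer_right_knob',.0405),('spool_front',0),('spool_side',0),('tape_roll',0),('jar',0)):
        r=env.pinpoint(c,n)
        if r: print(c,n,round(r[0]['confidence'],2),atz(c,r[0]['pixel'],z))
print(env.get_obs()['eef_pos'],env.get_obs()['clock'])
E
python3 fit.py
```

```text
scene lid 0.76 [315.9, 152.1, 417.7, 247.9] 5210
0 IoU 0.9594694178334562
0.03 IoU 0.930019738022609
0.06 IoU 0.9145844409002304
0.1 IoU 0.8894113549285964
0.15 IoU 0.8600374595607015
scene lid_edge 0.56 [0.5835 0.1494 0.1205]
scene chest 0.58 [0.5812 0.0746 0.    ]
scene spool_front 0.72 [0.4775 0.0442 0.    ]
scene spool_side 0.72 [ 0.4802 -0.0464  0.    ]
scene jar 0.22 [ 0.6465 -0.3645  0.    ]
top lid 0.61 [253.5, 123.4, 319.4, 250.1] 7301
0 IoU 0.952964690206529
0.03 IoU 0.9563132658497603
0.06 IoU 0.9505487240513024
0.1 IoU 0.9512871287128712
0.15 IoU 0.9475414146726269
top lid_edge 0.75 [0.578  0.155  0.1205]
top chest 0.69 [0.5699 0.0727 0.    ]
top drawer_left_knob 0.43 [0.6567 0.1778 0.0405]
top drawer_right_knob 0.45 [0.5018 0.1641 0.0405]
top spool_front 0.45 [0.561  0.2896 0.    ]
top spool_side 0.63 [ 0.4774 -0.0433  0.    ]
top tape_roll 0.74 [ 0.4826 -0.0422  0.    ]
top jar 0.85 [ 0.6649 -0.0661  0.    ]
[0.3393 0.341  0.348 ] 25.3833
```

```bash
python3 -c "
from plant import env
print(env.sign_off())"
```

```text
the job is handed in; nothing more can be done
None
```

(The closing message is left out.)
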